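# Switch off the egg cooker and hold its vent slide open at the clip

### The job

The eggs are done: first flip the egg cooker's front toggle switch all the way over from its orange dot to its white dot (off) while the vent is still shut. Then pull the spring-loaded vent slide on the cooker's roof out by its upright black tab until the yellow pointer is level with the red clip, and keep it there: finish still holding the tab, because the spring shuts the slide when it is let go. Leave the red clip where it is set and do not disturb the egg rack, egg cups, spoon rest or blue pot.

Things in the scene. Friction and masses are not known exactly. Their poses are not given: they have to be found in the camera images.
- cooker: Steel-grey egg cooker, fixed. Origin on the shelf under it; x to its back, y to its left seen from the robot, front (-x) roughly facing the robot. Base 265 (x -140 to 125) by 200 mm; its front, x -140 to -45, is a ledge 70 mm high with the toggle. The hood behind (190 mm wide) has a flat roof at 150 mm with the vent slide between rails (top 157) and the gauge bar with the red clip at y = -62.
- toggle (a joint): Toggle switch, rad: 0 = fully to the cooker's left (+y, orange dot, on), 0.9 = fully to its right (-y, white dot, off). Starts at 0 to 0.12. No spring: friction keeps it where it is left; about 1.5 N sideways at the tip moves it. Pivot along the cooker's x direction at cooker (-98, 0, 76) mm.
- toggle_tip (a point): Centre of the black ball, 15 mm across, on the toggle's 8 mm steel stick, 44 mm from the pivot: 19 mm to the left and right of it at the ends of the swing, 116 mm above the shelf there and 120 mm when upright.
- vent_slide: Spring-return vent slide: aluminium plate 110 by 60 by 5 mm on the roof, upright black tab near its front end, yellow pointer on its right. Axes as the cooker's. Origin under the tab, plate underside (cooker (-35, 0, 151) mm when shut). Slides out to the cooker's front (-x), 0 (shut, its start) to 62 mm; the spring pulls back with 3.3 N when shut plus 1.1 N per 10 mm.
- vent_tab (a point): Point to grip: in the black upright tab of the vent slide, 12 mm (x) by 24 mm (y) by 32 mm high; the point is 175 mm above the shelf, the tab's top 188 and the plate's upper face 156. Free on all four sides; nothing else on the roof is higher than 162 mm.
- vent_pointer (a point): Tip of the yellow pointer bar (4 mm wide along x) fixed to the vent slide's right side, 80 mm behind the tab and 54 mm to its right; it moves with the slide.
- clip_mark (a point): Middle of the small red clip (8 mm along x, 14 by 6 mm) on the white gauge bar at the roof's right, axes as the cooker's. It is the mark: pull until the pointer has the same cooker x as this point. It lies 16 to 50 mm in front of the pointer of the shut slide, different each time; stiff, not to be moved.
- egg_rack: Bystander: aluminium egg rack with four eggs, 100 by 145 mm, 90 mm high; origin at the centre of its underside.
- egg_cups: Bystander: three stacked melamine egg cups (yellow, green, white), one piece, 52 mm across, 88 mm high; origin at the centre of the underside.
- spoon_rest: Bystander: small bamboo spoon rest, a 90 mm dish 10 mm high with a tongue reaching 82 mm along its y; origin under the dish's centre.
- blue_pot: Bystander: lidded blue ceramic pot, 124 mm across, 116 mm high with its white lid knob; origin at the centre of the underside.

How it is judged:
By the outcome, as a careful person would: the job done as asked, in the order asked, and still so for the second after the job is handed in, while the arm keeps its last pose, push and grip.
It also fails if it takes over 42 s, if anything falls off the work surface, if the arm or the gripper's body presses on something with over 40 N, if the wrist force passes 120 N, or if a joint passes its speed limit or range.

### The arm

A 6-joint arm with a two-finger parallel gripper is mounted at the origin on the work surface. World frame = base frame: x ahead of the robot, y to its left, z up, the work surface at z = 0. Lengths are in m, angles in rad, forces in N, time in s.
With the tool pointing down it reaches from about 0.25 to 0.725 m from the base axis. Payload 4 kg.
Tool frame: the origin (TCP) lies midway between the tips of the shut fingers; the grasp point (between the pads) lies 19 mm behind it; z points along the fingers, y is the line along which they close (so a half turn about z gives the same grasp; the last joint's range is limited). The gripper opens to 85 mm and grips with 20 to 120 N. Pads are 22 mm wide; open, the fingers measure 114 mm over their backs; the gripper's body (76 mm by 85 mm) begins 54 mm behind the grasp point. The pads swing forward as they close: fully open they stand 13 mm farther back than shut.
Start: joints at [1.318, 0.241, 0.005, 1.335, 0, 1.571], TCP at [0.125, 0.484, 0.231] pointing down, gripper open.
Joint ranges: [-2.72, 2.72], [-1.05, 1.87], [-1.09, 1.28], [-1.99, 2.15], [-1.42, 1.44], [-3.14, 3.14]. Speed limits (rad/s): [2.79, 2.79, 3.14, 3.14, 3.14, 3.14].

### API

Orientations are given as a rotation vector (axis times angle).
In Python, from plant import * gives the robot as it stands.
- The arm moves only by the tool apply_moves, never from a script. Its argument "rows" is one flat list of numbers, 7 for each row, row after row: the turn, a rotation vector about the tool's x, y, z in degrees, then the shift along the tool's x, y, z in mm, then the opening, from 0 (shut) to 1 (fully open). A call has 1 to 12 rows; each row shifts and turns the commanded pose from where the row before left it, along the tool's axes as they then stand; what a row does not reach is not made up. A row lasts 1/10 s, in which the tool goes at most 50 mm and 8.59 degrees, less where a joint would pass 70% of its speed; a pose out of reach is approached as far as the arm can. A call with a gripper value outside its range is refused whole. The fingers move at their own pace and stop on an object; "squeeze" is the grip in N (left out, the last holds). Time passes only in rows, so rows that do not move let the fingers close. It gives the time, the measured TCP pose, the force, the opening and the grip force at its end, in the units of the state.
- state(): the state, without advancing time (a new reading comes with each control period).
- read_camera(name): name is "scene" or "top"; returns the picture (400x640x3 uint8, blue, green, red); there is no depth.
- camera_model(name): a dict with "K" (3x3 intrinsics, pixels), "extrinsics" (4x4, takes a point from camera to world coordinates). Camera axes: x right, y down, z forward; pixel columns grow to the right and rows downward; lengths in m; the calibration is good to about 2 mm. A picture is of the moment at which its call begins. camera_model takes no time and is no camera call.
- close_job(): hands the job in; it is judged then, once.
Trained networks look in the newest picture that a camera, given by its name, has taken for a name from the list of things; names that differ only in an ending like _2 or _b are one class to them, and where a whole thing is asked for, a point or a joint stands for the part that bears it (a point fixed in the world has none). Each returns a list of dicts, best first, with "conf" (0 to 1); they miss things now and then, are a little off and sometimes report something else, mostly with a low value. They report only what shows in the picture. A call takes as long as a camera call.
- silhouettes(camera, target): "mask" (400x640 bool, what is visible of it) and "pixel" ([column, row] in pixels, amid what is visible of it).
The state is a dict: "time_s": time; "joints": joint angles; "dq": joint speeds; "tau": joint torques, N m; "eef_pos": TCP position; "eef_rot": TCP orientation; "force": force on the tool from outside, world axes, zero at the start; "moment": the same for the moment, N m; "gripper_width": finger opening in m; "grip_force": force on a finger pad.
Only numpy, scipy, OpenCV 4.12 (cv2) and the standard library are available. Lean on these libraries where they do the work, as an engineer would, in place of code of your own. Each camera call takes 0.05 s, during which the arm holds its last target. There are 200 camera calls.

## Working session

There is one attempt and no reset: what is moved stays moved. The work goes in short steps, Python scripts to look and compute and a tool call to move; the robot and the scene stay as the last step left them, time stands still between calls to the robot, and variables do not carry over. Pictures are saved under pics/ and viewed, at most 10 in all, crops included, and the job is handed in when it is done.

Besides the shell and the picture viewer there is one more tool, called after "Emit:" by a JSON object that holds its "api" and its "payload", one argument or row to a line. apply_moves: Moves the arm, as the interface text tells. Its arguments: {"type":"object","properties":{"rows":{"type":"array"},"squeeze":{"type":"number"}},"required":["rows"]}

```bash
mkdir -p pics; ls; python3 - <<'E'
from plant import *
import cv2
for c in ("scene","top"):
    cv2.imwrite(f"pics/{c}0.png",read_camera(c))
    m=camera_model(c);print(c,m["K"],m["extrinsics"])
    for t in ("cooker","toggle_tip","vent_tab","vent_pointer","clip_mark","vent_slide","toggle"):
        print(t,[(round(d["conf"],2),[round(float(v),1) for v in d["pixel"]],int(d["mask"].sum())) for d in silhouettes(c,t)[:3]])
s=state();print(s["time_s"],s["eef_pos"],s["eef_rot"])
E
```

```text
pics
scene [[401.67477226   0.         324.82696026]
 [  0.         401.67477226 203.5974211 ]
 [  0.           0.           1.        ]] [[-0.14084742  0.71753296 -0.68213522  1.14391508]
 [ 0.98998167  0.108975   -0.08978162  0.10074699]
 [ 0.00991442 -0.68794687 -0.72569333  0.75579714]
 [ 0.          0.          0.          1.        ]]
cooker [(0.57, [330.8, 250.1], 11237)]
toggle_tip [(0.41, [302.0, 179.4], 640), (0.38, [361.4, 199.2], 27)]
vent_tab [(0.96, [335.7, 214.5], 1328)]
vent_pointer [(0.92, [333.7, 212.1], 1391)]
clip_mark []
vent_slide [(0.8, [339.6, 212.7], 1438)]
toggle [(0.54, [338.0, 215.1], 1381)]
top [[373.01489284   0.         321.10923752]
 [  0.         373.01489284 200.15558172]
 [  0.           0.           1.        ]] [[-0.01056827 -0.98432348  0.17605569  0.39635221]
 [-0.99945378  0.01591137  0.02896489  0.02135347]
 [-0.03131211 -0.17565342 -0.98395398  1.07626477]
 [ 0.          0.          0.          1.        ]]
cooker [(0.71, [319.5, 191.5], 7721), (0.18, [319.1, 183.6], 1056)]
toggle_tip [(0.37, [302.4, 220.6], 37)]
vent_tab [(0.7, [318.2, 183.9], 964)]
vent_pointer [(0.66, [317.6, 184.0], 1013)]
clip_mark []
vent_slide [(0.74, [320.1, 181.3], 1039)]
toggle [(0.6, [303.2, 225.5], 49)]
0.8 [0.1250509  0.48410696 0.2313162 ] [-3.96015283e-01 -3.11652759e+00 -2.81538288e-05]
```

```bash
python3 - <<'E'
import cv2,numpy as np
a=cv2.imread("pics/scene0.png")[130:330,230:450];b=cv2.imread("pics/top0.png")[120:270,240:400]
cv2.imwrite("pics/a.png",cv2.resize(a,None,fx=3,fy=3,interpolation=2)[:600]);cv2.imwrite("pics/b.png",cv2.resize(b,None,fx=4,fy=4,interpolation=2))
E
```

```text
(no output)
```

View pics/a.png

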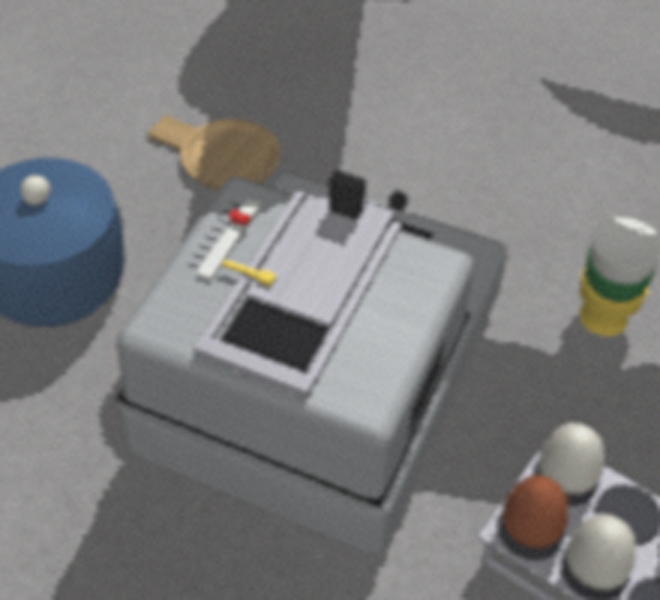

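View pics/b.png

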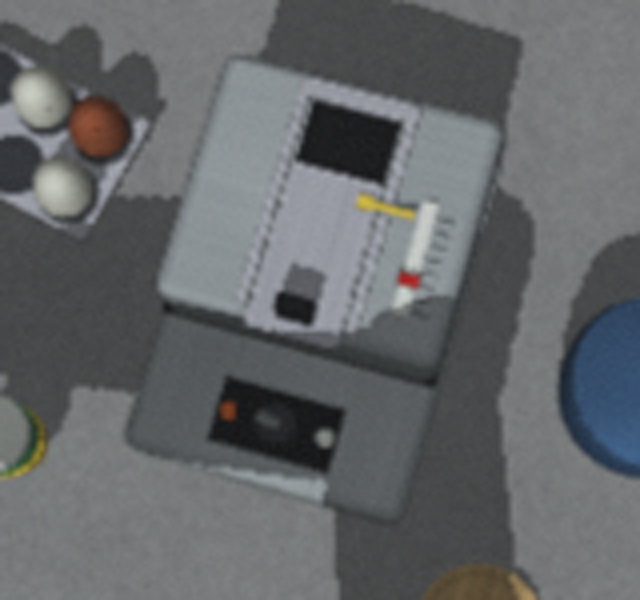

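View pics/top0.png

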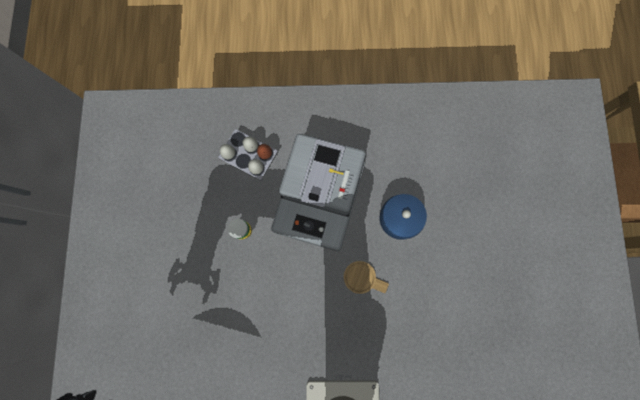

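View pics/scene0.png

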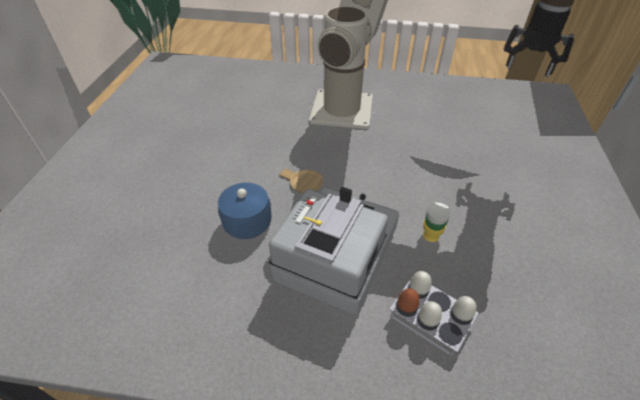

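The pictures show the cooker at the centre, yawed slightly, with the pot on its right, the cups front-left and the spoon rest in front. In the top picture the tab is near (314,196), the clip (342,190), the pointer tip (343,173) and the dots (297,222) and (321,229). In the scene picture the ball is at (363,197), the tab top (346,190), the clip (310,202) and the pointer tip (305,218). I'll fit the pose from these.

```bash
cat > h.py <<'E'
from plant import *
import numpy as np, cv2
from scipy.optimize import least_squares
from scipy.spatial.transform import Rotation as R
def proj(c,P):
    m=camera_model(c);E=np.linalg.inv(m["extrinsics"]);q=m["K"]@(E[:3,:3]@P+E[:3,3]);return q[:2]/q[2]
def w(p,L):
    c,s=np.cos(p[2]),np.sin(p[2]);L=np.array(L)/1000.
    return np.array([p[0]+c*L[0]-s*L[1],p[1]+s*L[0]+c*L[1],L[2]])
E
cat > fit.py <<'E'
from h import *
T=lambda u,v:("top",240+u/4,120+v/4)
S=lambda u,v:("scene",230+u/3,130+v/3)
def tip(a): return [-98,44*np.sin(.45-a),76+44*np.cos(.45-a)]
obs=[("dotmid",T(276.5,423.5),lambda p:[-98,0,72]),
("rearL",T(233,58),lambda p:[125,95,148]),("rearR",T(503,124),lambda p:[125,-95,148]),
("frR",T(402,523),lambda p:[-140,-100,69]),("frL",T(126,447),lambda p:[-140,100,69]),
("tabT",T(297,303),lambda p:[-35,0,184]),("tabS",S(348,180),lambda p:[-35,0,188]),
("ptrT",T(413,214),lambda p:[45,-54,158]),("ptrS",S(223,263),lambda p:[45,-54,158]),
("clipT",T(409,280),lambda p:[45-p[3],-62,160]),("clipS",S(240,216),lambda p:[45-p[3],-62,160]),
("ballS",S(398,200),lambda p:tip(p[4])),("ballT",T(268,418),lambda p:tip(p[4]))]
f=lambda p:np.array([proj(o[0],w(p,g(p)))-o[1:] for _,o,g in obs])
r=least_squares(lambda p:f(p).ravel(),[.45,.03,-.2,30,.05],loss="soft_l1",x_scale=[.01,.01,.05,5,.1])
print(r.x)
for (n,_,_),e in zip(obs,f(r.x)): print(n,e.round(1))
p=r.x
print("tab",w(p,[-35,0,175]),"ball",w(p,tip(p[4])))
s=state();print(R.from_rotvec(s["eef_rot"]).as_matrix().round(3))
E
python3 fit.py
```

```text
[ 0.59865746  0.0561534  -0.28445675 41.56105496  0.08072949]
dotmid [0.2 0.5]
rearL [-2.1 -2.6]
rearR [ 0.8 -1. ]
frR [0.4 0.8]
frL [-1.7 -0.2]
tabT [-0.7  0.9]
tabS [-0.6 -0.5]
ptrT [-0.   0.6]
ptrS [-0.2  0.2]
clipT [-0.2  0.3]
clipS [-0.4  0.2]
ballS [-1.4 -0.4]
ballT [-4.7 -1.6]
tab [0.56506396 0.06597566 0.175     ] ball [0.50905248 0.09889869 0.117034  ]
[[-0.968  0.25  -0.   ]
 [ 0.25   0.968  0.   ]
 [ 0.     0.    -1.   ]]
```

```bash
cat > go.py <<'E'
from h import *
import sys
p=[0.59866,0.05615,-0.28446]
def rel(L):
    s=state();M=R.from_rotvec(s["eef_rot"]).as_matrix()
    t=w(p,L);c,n=np.cos(p[2]),np.sin(p[2])
    G=np.array([[-n,c,0],[c,n,0],[0,0,-1]]).T
    loc=R.from_euler("z",-p[2]).apply(s["eef_pos"]-[p[0],p[1],0])*1000
    print("now local",loc.round(1),"shift",(M.T@(t-s["eef_pos"])*1000).round(1),"turn",np.degrees(R.from_matrix(M.T@G).as_rotvec()).round(1),"F",s["force"].round(1),s["time_s"],s["gripper_width"],s["grip_force"])
if __name__=="__main__": rel([float(a) for a in sys.argv[1:4]])
E
python3 go.py -101 52 231
```

```text
now local [-574.7  277.8  231.3] shift [-4.663e+02 -2.407e+02  3.000e-01] turn [ 0.  -0.  91.8] F [ 0.6 -0.4  0.9] 0.8 0.08531429118261909 0.0
```

Emit:
{"api": "apply_moves", "payload": {
  "rows": [0,0,0,-31,-16,0,0,0,0,0,-31,-16,0,0,0,0,0,-31,-16,0,0,0,0,0,-31,-16,0,0,0,0,0,-31,-16,0,0,0,0,0,-31,-16,0,0,0,0,0,-31,-16,0,0,0,0,0,-31,-16,0,0,0,0,0,-31,-16,0,0,0,0,0,-31,-16,0,0,0,0,0,-31,-16,0,0,0,0,0,-31,-16,0,0]
}}

```text
time_s: 2.0
eef_pos: [0.4382, 0.2041, 0.2315]
eef_rot: [0.396, 3.116, 0.001]
force: [0.6, 0.4, 0.5]
gripper_width: -0.0005
grip_force: 0.0
```

Emit:
{"api": "apply_moves", "payload": {
  "rows": [0,0,0,-31,-16,0,0,0,0,0,-31,-16,0,0,0,0,0,-31,-16,0,0,0,0,8,0,0,0,0,0,0,8,0,0,0,0,0,0,8,0,0,0,0,0,0,8,0,0,0,0,0,0,8,0,0,0,0,0,0,8,0,0,0,0,0,0,8,0,0,0,0,0,0,8,0,0,0,0,0,0,8,0,0,0,0]
}}

```text
time_s: 3.2
eef_pos: [0.5152, 0.1354, 0.2313]
eef_rot: [-2.159, -2.282, 0.0]
force: [0.2, -0.1, 0.2]
gripper_width: -0.0001
grip_force: 0.0
```

Emit:
{"api": "apply_moves", "payload": {
  "rows": [0,0,8,0,0,0,0,0,0,8,0,0,0,0,0,0,3.5,0,0,0,0,0,0,0,0,0,0,0,0,0,0,0,0,0,0]
}}

```text
time_s: 3.7
eef_pos: [0.5152, 0.1354, 0.2313]
eef_rot: [-2.507, -1.893, 0.0]
force: [-0.0, 0.3, -0.1]
gripper_width: -0.0002
grip_force: 0.0
```

```bash
python3 go.py -101 52 108
```

```text
now local [-102.3   52.7  231.3] shift [ -0.7   1.3 123.3] turn [-0.   0.   0.4] F [-0.   0.3 -0.1] 3.7 -0.0002338281020923745 0.0
```

Emit:
{"api": "apply_moves", "payload": {
  "rows": [0,0,0,0,0,25,0,0,0,0,0,0,25,0,0,0,0,0,0,25,0,0,0,0,0,0,25,0,0,0,0,0,0,23,0,0,0,0,0,0,0,0]
}}

```text
time_s: 4.3
eef_pos: [0.5125, 0.1347, 0.1051]
eef_rot: [-2.506, -1.891, 0.01]
force: [-0.6, 0.1, 1.1]
gripper_width: -0.0001
grip_force: 0.0
```

Emit:
{"api": "apply_moves", "payload": {
  "rows": [0,0,0,-5,0,0,0,0,0,0,-5,0,0,0,0,0,0,-5,0,0,0,0,0,0,-5,0,0,0,0,0,0,-5,0,0,0,0,0,0,-5,0,0,0,0,0,0,-5,0,0,0,0,0,0,-5,0,0,0,0,0,0,-5,0,0,0,0,0,0,-3,0,0,0,0,0,0,0,0,0,0]
}}

```text
time_s: 5.4
eef_pos: [0.5014, 0.0885, 0.1078]
eef_rot: [-2.509, -1.89, 0.003]
force: [0.4, 0.4, 1.1]
gripper_width: 0.0002
grip_force: 0.0
```

```bash
python3 go.py -101 -6 108;python3 - <<'E'
from h import *
cv2.imwrite("pics/c.png",cv2.resize(np.vstack([read_camera("scene")[150:250,270:420],read_camera("top")[170:270,240:390]]),None,fx=3,fy=3,interpolation=2))
E
```

```text
now local [-102.4    3.8  107.8] shift [-9.8  1.4 -0.1] turn [-0.1  0.1  0.3] F [0.4 0.4 1.1] 5.4 0.000196284742479861 0.03979210741817951
```

View pics/c.png

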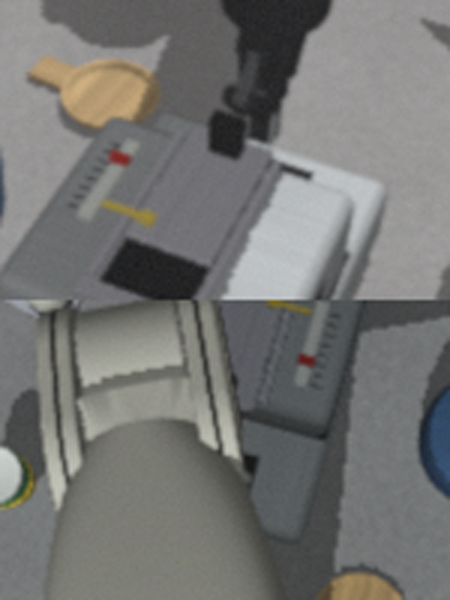

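The scene picture (upper crop) shows the ball near (238,97), against the finger and moving with it. I'll keep pushing to the stop.

Emit:
{"api": "apply_moves", "payload": {
  "rows": [0,0,0,-3,0,0,0,0,0,0,-2,0,0,0,0,0,0,0,0,0,0,0]
}}

```text
$.rows: bad value
```

Emit:
{"api": "apply_moves", "payload": {
  "rows": [0,0,0,-2,0,0,0,0,0,0,-1,0,0,0,0,0,0,0,0,0,0,0]
}}

```text
$.rows: bad value
```

```bash
python3 go.py -101 -6 108
```

```text
now local [-102.4    4.1  107.9] shift [-10.1   1.4  -0. ] turn [-0.1  0.1  0.3] F [0.9 0.1 0.8] 5.5 -0.00016144461413749892 0.0
```

I miscounted the last rows, so those calls were refused; sending them again.

Emit:
{"api": "apply_moves", "payload": {
  "rows": [0,0,0,-3,0,0,0,0,0,0,-2,0,0,0,0,0,0,0,0,0,0]
}}

```text
time_s: 5.8
eef_pos: [0.5004, 0.0845, 0.1081]
eef_rot: [-2.508, -1.891, 0.0]
force: [-0.4, 1.7, -0.8]
gripper_width: 0.0003
grip_force: 0.8
```

Emit:
{"api": "apply_moves", "payload": {
  "rows": [0,0,0,-2,0,0,0,0,0,0,-1,0,0,0,0,0,0,0,0,0,0]
}}

```text
time_s: 6.1
eef_pos: [0.5002, 0.0841, 0.1082]
eef_rot: [-2.504, -1.891, -0.006]
force: [1.3, 7.9, -3.0]
gripper_width: 0.0002
grip_force: 4.2
```

```bash
python3 go.py -101 -6 108
```

```text
now local [-102.4   -0.8  108.2] shift [-5.2  1.3  0.2] turn [-0.1 -0.3  0.4] F [ 1.3  7.9 -3. ] 6.1 0.0002250507896464505 4.236022084951401
```

The finger met the stop at about the expected place, with 8 N. Now I'll back off, rise and open.

Emit:
{"api": "apply_moves", "payload": {
  "rows": [0,0,0,10,0,0,0,0,0,0,10,0,0,0,0,0,0,0,0,-40,0,0,0,0,0,0,-40,0,0,0,0,0,0,-40,1,0,0,0,0,0,-10,1,0,0,0,0,0,0,1,0,0,0,0,0,0,1]
}}

```text
time_s: 6.9
eef_pos: [0.5048, 0.1008, 0.2372]
eef_rot: [-2.508, -1.891, 0.003]
force: [-0.8, -0.5, 0.7]
gripper_width: 0.058
grip_force: 0.0
```

```bash
python3 go.py -35 0 163;python3 - <<'E'
from h import *
cv2.imwrite("pics/d.png",cv2.resize(read_camera("scene")[150:250,270:420],None,fx=5,fy=5,interpolation=2))
E
```

```text
now local [-102.6   16.5  237.2] shift [-16.8  67.6  74.1] turn [-0.1  0.1  0.3] F [-0.8 -0.5  0.7] 6.9 0.05795016707070668 0.0
```

View pics/d.png

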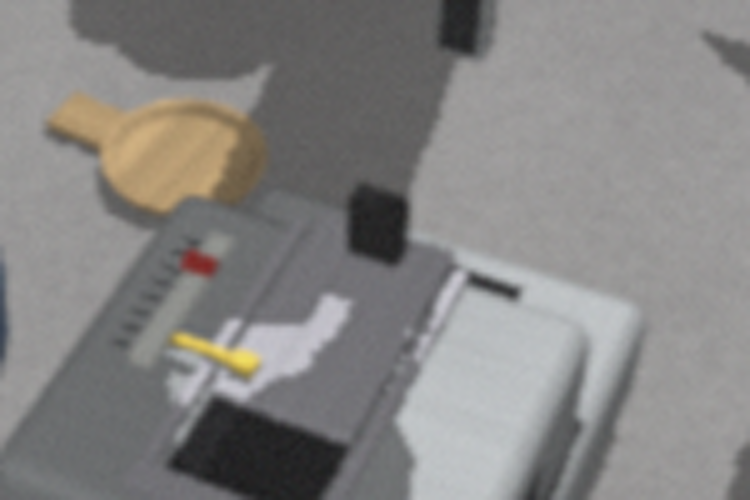

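The toggle's ball no longer shows on the left side. At "off" it projects to about (346,192), which is behind the tab, so this agrees. The tab top is at (346,188), as fitted. Next I'll go over the tab and down with the fingers open in front of and behind it.

Emit:
{"api": "apply_moves", "payload": {
  "rows": [0,0,0,-6,22,0,1,0,0,0,-6,23,0,1,0,0,0,-5,22,0,1,0,0,0.3,0,0,0,1,0,0,0,0,0,0,1,0,0,0,0,0,20,1,0,0,0,0,0,20,1,0,0,0,0,0,20,1,0,0,0,0,0,10,1,0,0,0,0,0,0,1]
}}

```text
time_s: 7.95
eef_pos: [0.563, 0.0663, 0.1663]
eef_rot: [-2.511, -1.884, 0.006]
force: [-0.5, -0.4, -0.2]
gripper_width: 0.0856
grip_force: 0.0
```

```bash
python3 go.py -35 0 160
```

```text
now local [-37.1  -0.3 166.3] shift [0.3 2.1 6.3] turn [-0.3  0.1  0.1] F [-0.5 -0.4 -0.2] 7.95 0.08560943265378752 0.0
```

Emit:
{"api": "apply_moves", "payload": {
  "rows": [0,0,0,0,2,5,1,0,0,0,0,0,0,1,0,0,0,0,0,0,0,0,0,0,0,0,0,0,0,0,0,0,0,0,0,0,0,0,0,0,0,0,0,0,0,0,0,0,0,0,0,0,0,0,0,0,0,0,0,0,0,0,0],
  "squeeze": 50
}}

```text
time_s: 8.85
eef_pos: [0.5671, 0.0654, 0.1636]
eef_rot: [2.514, 1.884, 0.001]
force: [-0.2, 0.2, 2.2]
gripper_width: 0.0111
grip_force: 49.9
```

```bash
python3 go.py -35 0 160
```

```text
now local [-32.9   0.  163.6] shift [-0.  -2.1  3.6] turn [ 0. -0. -0.] F [-0.2  0.2  2.2] 8.85 0.011145694987551608 49.88813281059265
```

The tab is gripped at 11 mm width. Now I'll pull about 38 mm, then measure.

Emit:
{"api": "apply_moves", "payload": {
  "rows": [0,0,0,0,-4,0,0,0,0,0,0,-4,0,0,0,0,0,0,-4,0,0,0,0,0,0,-4,0,0,0,0,0,0,-4,0,0,0,0,0,0,-4,0,0,0,0,0,0,-4,0,0,0,0,0,0,-4,0,0,0,0,0,0,-4,0,0,0,0,0,0,-2,0,0,0,0,0,0,0,0,0,0,0,0,0,0,0,0]
}}

```text
time_s: 10.05
eef_pos: [0.5317, 0.0761, 0.1636]
eef_rot: [2.512, 1.883, 0.004]
force: [6.2, -1.0, -1.3]
gripper_width: 0.0112
grip_force: 49.5
```

```bash
python3 go.py -74 0 160;python3 - <<'E'
from h import *
cv2.imwrite("pics/scene1.png",read_camera("scene"));cv2.imwrite("pics/top1.png",read_camera("top"))
a=cv2.imread("pics/scene1.png")[170:240,280:350];b=cv2.imread("pics/scene0.png")[170:240,280:350]
t=cv2.imread("pics/top1.png")[150:220,300:370]
f=lambda x:cv2.resize(x,(390,390),interpolation=2)
cv2.imwrite("pics/e.png",np.hstack([f(a),f(t)]))
E
```

```text
now local [-69.8   0.4 163.6] shift [-0.4 -4.2  3.6] turn [ 0.2 -0.   0. ] F [ 6.2 -1.  -1.3] 10.05 0.011185983415493764 49.50642764568329
```

View pics/e.png

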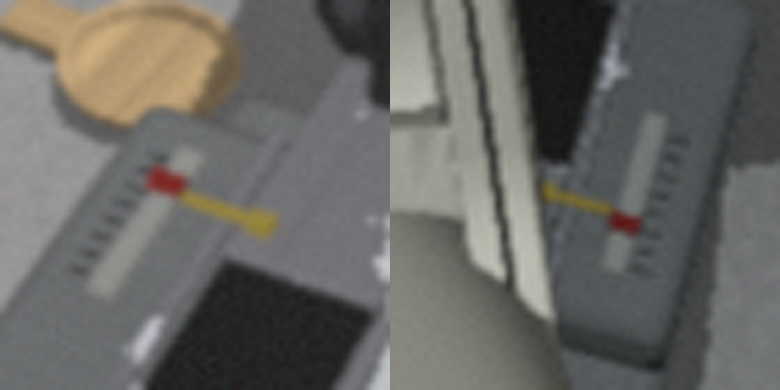

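The picture shows the pointer nearly level with the clip: scene crop clip (167,181), top crop clip (625,223). I'll measure it at sub-pixel level by colour in both cameras.

```bash
cat > meas.py <<'E'
from h import *
import sys
p=[0.59866,0.05615,-0.28446]
def ray(c,uv,z):
    m=camera_model(c);E=m["extrinsics"];d=E[:3,:3]@np.linalg.solve(m["K"],[*uv,1]);o=E[:3,3]
    P=o+d*(z-o[2])/d[2];return R.from_euler("z",-p[2]).apply(P-[p[0],p[1],0])*1000
box={"scene":(175,235,285,340),"top":(155,215,325,358)}
def run(imgs):
    res={}
    for c,im in imgs.items():
        r0,r1,c0,c1=box[c];s=im[r0:r1,c0:c1].astype(float);B,G,Rr=s[...,0],s[...,1],s[...,2]
        yy,xx=np.mgrid[r0:r1,c0:c1]
        wr=np.clip((Rr-np.maximum(G,B)-30)/np.maximum(Rr,1),0,None); wr[wr<.15]=0
        wy=np.clip((np.minimum(Rr,G)-B-15)/np.maximum(Rr,1),0,None)*(np.abs(Rr-G)<70); wy[wy<.12]=0
        red=np.array([(wr*xx).sum(),(wr*yy).sum()])/wr.sum()
        Y=[]
        for z in (.150,.170):
            k=np.argwhere(wy>0);L=np.array([ray(c,(b+c0,a+r0),z) for a,b in k]);ww=wy[wy>0]
            sel=(L[:,1]<-37)&(L[:,1]>-58);Y.append((np.average(L[sel,0],weights=ww[sel]),np.average(L[sel,1],weights=ww[sel]),sel.sum()))
        X=[ray(c,red,z) for z in (.150,.170)]
        res[c]=(X,Y);print(c,"red",red.round(2),int((wr>0).sum()),"redL",X[0][:2].round(1),X[1][:2].round(1),"yel",np.round(Y,1).tolist())
    for n,i in (("clip",0),("ptr",1)):
        (a0,a1),(b0,b1)=[(res[c][i][0][0],res[c][i][1][0]) for c in ("scene","top")]
        t=(b0-a0)/((a1-a0)-(b1-b0));print(n,"x",round(a0+t*(a1-a0),2),"z",round(150+20*t,1))
    for c in res:
        for k,z in ((0,150),(1,170)): print(c,z,"ptr-clip",round(res[c][1][k][0]-res[c][0][k][0],2))
if __name__=="__main__":
    if sys.argv[1]=="live": run({c:np.mean([read_camera(c) for _ in range(4)],0) for c in box})
    else: run({c:cv2.imread(f"pics/{c}{sys.argv[1]}.png") for c in box})
E
python3 meas.py 0; python3 meas.py 1;python3 meas.py live
```

```text
scene red [309.27 201.95] 25 redL [ -5.3 -67.3] [ 11.7 -58.6] yel [[36.8, -47.1, 28.0], [52.4, -43.2, 18.0]]
top red [341.83 189.54] 15 redL [  7.2 -60.7] [  3.1 -61.3] yel [[48.5, -45.1, 16.0], [43.5, -45.0, 18.0]]
clip x 4.77 z 161.9
ptr x 45.65 z 161.4
scene 150 ptr-clip 42.1
scene 170 ptr-clip 40.72
top 150 ptr-clip 41.24
top 170 ptr-clip 40.43
scene red [309.34 202.17] 22 redL [ -4.8 -66.9] [ 12.2 -58.2] yel [[-0.7, -47.2, 25.0], [16.2, -43.5, 16.0]]
top red [341.52 189.52] 10 redL [  7.1 -59.9] [  2.9 -60.6] yel [[11.0, -45.4, 11.0], [6.8, -44.9, 13.0]]
clip x 4.73 z 161.2
ptr x 8.66 z 161.1
scene 150 ptr-clip 4.13
scene 170 ptr-clip 3.97
top 150 ptr-clip 3.91
top 170 ptr-clip 3.89
scene red [309.33 202.22] 21 redL [ -4.7 -66.8] [ 12.3 -58.2] yel [[-0.6, -47.2, 24.0], [16.3, -43.6, 15.0]]
top red [341.52 189.52] 10 redL [  7.1 -60. ] [  2.9 -60.6] yel [[11.2, -44.9, 11.0], [7.0, -44.5, 13.0]]
clip x 4.76 z 161.1
ptr x 8.89 z 161.2
scene 150 ptr-clip 4.08
scene 170 ptr-clip 4.0
top 150 ptr-clip 4.19
top 170 ptr-clip 4.12
```

Clip and pointer sit at the same height, with 4.1 mm still to go.

Emit:
{"api": "apply_moves", "payload": {
  "rows": [0,0,0,0,-2,0,0,0,0,0,0,-2.2,0,0,0,0,0,0,0,0,0,0,0,0,0,0,0,0,0,0,0,0,0,0,0]
}}

```text
time_s: 11.05
eef_pos: [0.528, 0.0773, 0.1636]
eef_rot: [2.512, 1.883, 0.004]
force: [7.6, -0.8, -3.3]
gripper_width: 0.0112
grip_force: 49.5
```

```bash
python3 meas.py live; python3 go.py -74 0 160; python3 - <<'E'
from h import *
f=lambda x:cv2.resize(x,(390,390),interpolation=2)
cv2.imwrite("pics/f.png",np.hstack([f(read_camera("scene")[165:245,280:360]),f(read_camera("top")[150:220,300:370])]))
E
```

```text
scene red [309.34 202.23] 21 redL [ -4.7 -66.8] [ 12.3 -58.1] yel [[-4.7, -47.5, 25.0], [12.3, -43.4, 17.0]]
top red [341.52 189.52] 10 redL [  7.1 -59.9] [  2.9 -60.6] yel [[7.0, -44.0, 13.0], [2.9, -45.0, 13.0]]
clip x 4.77 z 161.1
ptr x 4.74 z 161.1
scene 150 ptr-clip 0.02
scene 170 ptr-clip -0.06
top 150 ptr-clip -0.02
top 170 ptr-clip -0.02
now local [-73.8   0.4 163.6] shift [-0.4 -0.2  3.6] turn [ 0.2 -0.  -0. ] F [ 6.9 -2.  -2. ] 11.45 0.010930917294816917 49.4815331697464
```

View pics/f.png

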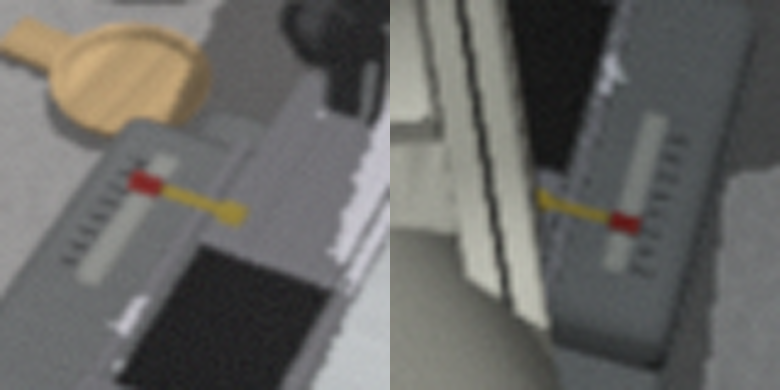

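The pointer now points straight into the red clip: scene crop (145,183), top crop (625,222). The offset measures under 0.1 mm, the clip has not moved, and the tab is still held at 49 N, so I'm handing it in.

```bash
python3 -c "
from plant import *
print(close_job())"
```

```text
the job is handed in; nothing more can be done
None
```

The job is handed in: the toggle was pushed to its off stop first (the ball was hidden afterwards, so this rests on the stop position and push force), then the vent was pulled until the pointer was level with the red clip (measured within 0.1 mm), and the gripper is still holding the tab.

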